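# Hold a corner brace home in the bare corner of a pantry base

## Robot

A 6-joint arm with a two-finger parallel gripper is mounted at the origin on the work surface. World frame = base frame: x ahead of the robot, y to its left, z up, the work surface at z = 0. Lengths are in m, angles in rad, forces in N, time in s.
With the tool pointing down it reaches from about 0.3 to 0.875 m from the base axis. Payload 6.4 kg.
Tool frame: the origin (TCP) lies at the very end of the fingers, on their centre line; the grasp point (between the pads) lies 19 mm behind it; z points along the fingers, y is the line along which they close (so a half turn about z gives the same grasp; the last joint's range is limited). The gripper opens to 85 mm and grips with 20 to 120 N. Pads are 22 mm wide; open, the fingers measure 114 mm over their backs; the gripper's body (76 mm by 85 mm) begins 54 mm behind the grasp point. The pads swing forward as they close: fully open they stand 13 mm farther back than shut.
Start: joints at [1.092, 0.181, 1.607, -0, 1.354, -0.206], TCP at [0.155, 0.554, 0.231] pointing down, gripper open.
Joint ranges: [-2.99, 2.99], [-0.89, 2.07], [0.3, 2.58], [-1.14, 4.28], [0, 2.63], [-3.12, 3.12]. Speed limits (rad/s): [2.57, 2.57, 3.01, 3.14, 3.14, 3.14].

## Interface

Orientations are given as a unit quaternion [w, x, y, z].
In Python, from bench import ctrl gives the robot as it stands.
- The arm moves only by the tool jog_arm, never from a script. Its argument "series" is a list that holds one entry, the list of rows, each a list of 7 numbers: the shift along the tool's x, y, z in mm, then the turn, a rotation vector about the tool's x, y, z in rad, then the finger opening in mm, from 0 to 85.4. In form: [[[tx, ty, tz, rx, ry, rz, gripper], ...]]. A call has exactly 10 rows; each row shifts and turns the commanded pose from where the row before left it, along the tool's axes as they then stand; what a row does not reach is not made up. A row lasts 1/10 s, in which the tool goes at most 50 mm and 8.59 degrees, less where a joint would pass 70% of its speed; a pose out of reach is approached as far as the arm can. A call with a gripper value outside its range is refused whole. The fingers move at their own pace and stop on an object; the grip force is fixed at half the most. Time passes only in rows, so rows that do not move let the fingers close, or fill a call up. It gives the time, the measured TCP pose, the force, the opening and the grip force at its end, in the units of the state.
- ctrl.get_obs(): the state, without advancing time (a new reading comes with each control period).
- ctrl.camera(name): name is "scene" or "top" or "wrist"; returns a dict with "frame" (420x560x3 uint8, blue, green, red), "z_map" (420x560 float32, m along the optical axis (not along the pixel's ray), 0 where there is no reading), "fx", "fy", "cx", "cy" (pixels), "xyz" and "rotation" of the camera in the world. Camera axes: x right, y down, z forward; pixel columns grow to the right and rows downward; lengths in m; the calibration is good to about 2 mm. A picture is of the moment at which its call begins.
- ctrl.hand_in(): hands the job in; it is judged then, once.
The state is a dict: "time_s": time; "q": joint angles; "dq": joint speeds; "joint_efforts": joint torques, N m; "eef_pos": TCP position; "eef_rot": TCP orientation; "wrist_force": force on the tool from outside, world axes, zero at the start; "torque": the same for the moment, N m; "opening": opening from 0.0 (shut) to 1.0 (fully open); "grasp_force": force on a finger pad.
Only numpy, scipy, OpenCV 4.12 (cv2) and the standard library are available. Lean on these libraries where they do the work, as an engineer would, in place of code of your own. Each camera call takes 0.05 s, during which the arm holds its last target. There are 200 camera calls.

## Task

The base of a pantry cupboard lies upside down on the bench, and one inside corner of its plinth frame still has no brace. Take the loose brace with the mitred ends, stand it on the panel in that bare corner with its short face towards the corner, and press it firmly home so that both mitred ends bear flush on the two boards at once. Finish while still gripping and pressing it there, so that I can drive the screws, and leave the square-ended offcut and the tools where they lie.

Things in the scene. Friction and masses are not known exactly. Their poses are not given: they have to be found in the camera images.
- base: Cupboard base upside down, held fast to the bench by two holdfasts outside the frame: white panel 360 x 400 x 18 mm and on it, centred, a frame of plywood boards on edge, 18 mm thick, tops 93 mm above the bench, inside 264 mm (base x) by 304 mm (y). Corners (+x,+y), (+x,-y), (-x,-y) hold a brace like the loose one; (-x,+y) is bare. Origin: centre of the panel's underside, on the bench; z up.
- bare_corner (a point): The bare inside corner: where the inner faces of front_board and end_board meet the panel's upper face, 18 mm above the bench. Its x axis is level and points along the bisector, out of the frame through the corner (135 deg in the base's frame); z up. The brace is seated when brace_apex is here and the two x axes agree.
- front_board: Board on the base's -x side, one of the two that form the bare corner: plywood, 18 x 340 x 75 mm, long along the base's y, fixed. Inner face at x = -132 mm in the base's frame. Origin: centre of its underside, axes as the base.
- end_board: Board on the base's +y side, the other one that forms the bare corner: plywood, 264 x 18 x 75 mm, long along the base's x, fixed. Inner face at y = +152 mm in the base's frame. Origin: centre of its underside, axes as the base.
- brace: Loose hardwood brace, some 95 g, standing on edge as it will be fitted: 20 mm thick (x), 60 high (z), ends mitred 45 deg on the planes x + |y| = 60 mm. Short face (100 mm) at x = +10 goes towards the corner; long face (132 mm over blunted tips, four dark screw holes) at x = -10. Seated, it leaves a triangle 50 mm deep behind it for a finger. Origin: centre of its underside; y along its length.
- brace_apex (a point): Point of the brace's frame 60 mm ahead of its origin along +x, at the level of its underside: where the planes of the two mitred ends meet, so where the corner is when the brace is seated. Axes as the brace.
- offcut: Bystander: a square-ended offcut of the same timber, 20 mm (x) x 85 mm (y) x 60 mm (z), no holes, standing on edge on the bench beside the brace. Origin: centre of its underside. Leave it.
- screw_tub: Bystander: open round tub of brass screws, 84 mm across, 50 mm high. Origin: centre of its underside. Leave it.
- tape_measure: Bystander: black tape measure standing on edge, about 64 x 38 x 62 mm, tape hook to its +x. Origin: centre of its underside. Leave it.
- drill: Bystander: cordless drill lying on its side, about 245 x 215 x 62 mm, chuck to its +x, battery to its +y. Origin: on the bench under the motor housing. Leave it.
Things that resemble listed ones, but are neither listed nor needed, are in the scene too. Leave any turquoise look-alike of the brace alone.

How it is judged:
On the way, in this order (a step that is already met when the one before it is completed fails the run):
1. the brace has been picked up off the bench in the fingers, its underside more than 50 mm up (height (world z) of brace above 0.05 m and contact force between the fingers and brace above 1 N), for 0.2 s.
2. the brace stands upright on the panel inside the bare corner, its apex within 40 mm of it (distance between brace_apex and bare_corner below 0.04 m and z of brace in the frame of bare_corner below 0.006 m and angle between brace's own z axis and vertical below 0.1 rad), for 0.1 s.
At the end, for the whole second after the job is handed in: The brace stands down on the panel in the bare corner, upright and square to it (within 0.05 rad), its apex within 5 mm of the corner, with both mitred ends pressing on their boards with more than 2 N each, while the fingers still hold it (more than 2 N), all of it still (distance between brace_apex and bare_corner below 0.005 m and angle between the x axis of brace and the x axis of bare_corner, either way round below 0.05 rad and angle between brace's own z axis and vertical below 0.05 rad and contact force between brace and front_board above 2 N and contact force between brace and end_board above 2 N and contact force between the fingers and brace above 2 N and linear speed of brace below 0.02 m/s); the arm keeps its last pose, push and grip.
It fails at once if the offcut or a tool is shifted by more than 20 mm (distance of any of offcut, screw_tub, tape_measure, drill from where it was at the start of the episode above 0.02 m).
It also fails if it takes over 48 s, if anything falls off the work surface, if the arm or the gripper's body presses on something with over 40 N, if the wrist force passes 120 N, or if a joint passes its speed limit or range.

## Working session

There is one attempt and no reset: what is moved stays moved. The work goes in short steps, Python scripts to look and compute and a tool call to move; the robot and the scene stay as the last step left them, time stands still between calls to the robot, and variables do not carry over. Pictures are saved under pics/ and viewed, at most 10 in all, crops included, and the job is handed in when it is done.

Besides the shell and the picture viewer there is one more tool, called after "Call:" by a JSON object that holds its "op" and its "data". jog_arm: Moves the arm, as the interface text tells. Its arguments: {"type":"object","properties":{"series":{"type":"array"}},"required":["series"]}

```bash
mkdir -p pics
cat > h.py <<'E'
import numpy as np, cv2, pickle
from bench import ctrl
def snap(n,f):
    c=ctrl.camera(n); cv2.imwrite(f'pics/{f}.png',c['frame']); pickle.dump(c,open(f'{f}.pkl','wb')); return c
def cloud(c):
    z=c['z_map']; v,u=np.indices(z.shape)
    p=np.stack([(u-c['cx'])/c['fx']*z,(v-c['cy'])/c['fy']*z,z],-1)
    R=np.array(c['rotation']); 
    if R.size==4:
        from scipy.spatial.transform import Rotation as Ro
        R=Ro.from_quat(np.roll(R,-1)).as_matrix()
    w=p@R.T+np.array(c['xyz']); w[z==0]=np.nan; return w
E
python3 - <<'E'
from h import *
a=snap('top','top0'); b=snap('scene','sc0')
print(a['xyz'],a['rotation'],b['xyz'],ctrl.get_obs())
w=cloud(a); 
for v in range(20,420,40): print(v,[tuple(np.round(w[v,u],3)) for u in (20,280,540)])
E
```

```text
[ 0.3992582  -0.03986613  1.31290548] [ 0.04373931 -0.70462566  0.70766334 -0.02832228] [0.8578549  0.59498971 0.81879933] {'time_s': 0.1, 'q': array([ 1.09175836e+00,  1.81492288e-01,  1.60789973e+00,  2.48407292e-05,
        1.35380779e+00, -2.06271766e-01]), 'dq': array([ 0.00031515, -0.00087685, -0.001725  , -0.00178106, -0.00109461,
        0.00134654]), 'joint_efforts': array([ 2.90672997e-04, -4.45884240e+01, -3.52236235e+01, -2.63866923e-04,
        4.29852502e-03,  6.50537595e-05]), 'eef_pos': array([0.15462972, 0.5533043 , 0.23046389]), 'eef_rot': array([-2.81415264e-04,  1.35963313e-01,  9.90713547e-01, -7.52788500e-04]), 'wrist_force': array([ 0.46381593,  0.20782037, -0.46655596]), 'torque': array([-0.00817215, -0.00139511,  0.03356285]), 'grasp_force': 0.0, 'opening': 0.9981575848730599}
20 [(np.float64(1.472), np.float64(1.223), np.float64(-0.683)), (np.float64(1.482), np.float64(-0.012), np.float64(-0.737)), (np.float64(1.473), np.float64(-1.257), np.float64(-0.754))]
60 [(np.float64(1.304), np.float64(1.254), np.float64(-0.75)), (np.float64(1.292), np.float64(-0.011)
[... 852 characters left out ...]
8), np.float64(0.001)), (np.float64(0.359), np.float64(-0.019), np.float64(-0.001)), (np.float64(0.357), np.float64(-0.769), np.float64(-0.002))]
300 [(np.float64(0.244), np.float64(0.745), np.float64(-0.005)), (np.float64(0.244), np.float64(-0.019), np.float64(-0.001)), (np.float64(0.244), np.float64(-0.762), np.float64(-0.003))]
340 [(np.float64(0.131), np.float64(0.736), np.float64(0.0)), (np.float64(0.132), np.float64(-0.018), np.float64(0.002)), (np.float64(0.133), np.float64(-0.755), np.float64(-0.001))]
380 [(np.float64(0.019), np.float64(0.73), np.float64(-0.001)), (np.float64(0.108), np.float64(-0.023), np.float64(0.302)), (np.float64(0.023), np.float64(-0.748), np.float64(-0.001))]
```

View pics/top0.png

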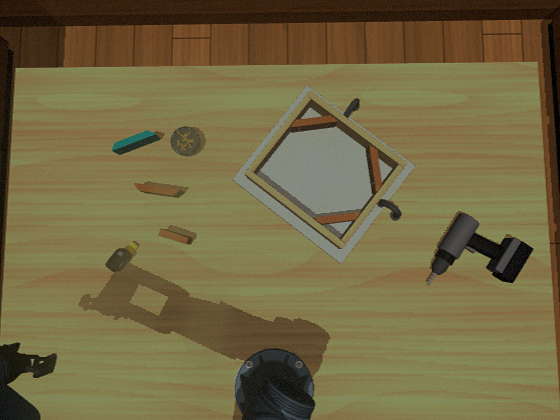

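View pics/sc0.png

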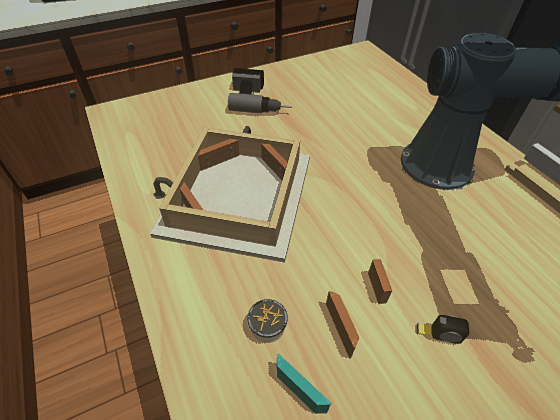

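The top view shows three candidates: a brown bar at (162,189) with mitred ends, a turquoise bar at (137,142) and a short square brown one at (177,235). The first fits the brace, the second is the look-alike and the third is the offcut. The bare corner is at top (247,175), scene (278,235).

```bash
cat >> h.py <<'E'
def proj(c,P):
    R=np.array(c['rotation'])
    from scipy.spatial.transform import Rotation as Ro
    if R.size==4: R=Ro.from_quat(np.roll(R,-1)).as_matrix()
    p=(np.atleast_2d(P)-c['xyz'])@R
    return np.c_[p[:,0]/p[:,2]*c['fx']+c['cx'],p[:,1]/p[:,2]*c['fy']+c['cy']]
def onplane(c,uv,h):
    from scipy.spatial.transform import Rotation as Ro
    R=np.array(c['rotation'])
    if R.size==4: R=Ro.from_quat(np.roll(R,-1)).as_matrix()
    uv=np.atleast_2d(uv); d=np.c_[(uv[:,0]-c['cx'])/c['fx'],(uv[:,1]-c['cy'])/c['fy'],np.ones(len(uv))]@R.T
    return np.array(c['xyz'])+d*((h-c['xyz'][2])/d[:,2])[:,None]
E
python3 - <<'E'
from h import *
a=pickle.load(open('top0.pkl','rb')); b=pickle.load(open('sc0.pkl','rb'))
for n,c,(u0,v0,u1,v1) in (('top',a,(125,175,200,205)),('top_off',a,(155,222,200,250)),('sc',b,(315,280,365,365)),('sc_off',b,(360,250,400,310))):
    w=cloud(c)[v0:v1,u0:u1].reshape(-1,3); t=w[np.abs(w[:,2]-.06)<.008][:,:2]
    (cx,cy),wh,an=cv2.minAreaRect(t.astype(np.float32)*1000); e=np.linalg.svd(t-t.mean(0),full_matrices=False)[2][0]
    print(n,len(t),t.mean(0),cx,cy,wh,np.degrees(np.arctan2(e[1],e[0])))
for n,c,(u0,v0,u1,v1) in (('top',a,(225,80,420,270)),('sc',b,(145,125,315,265))):
    w=cloud(c)[v0:v1,u0:u1].reshape(-1,3); t=w[np.abs(w[:,2]-.093)<.006][:,:2]
    r=cv2.minAreaRect(t.astype(np.float32)*1000); print(n,len(t),r,cv2.boxPoints(r))
cv2.imwrite('pics/crop.png',cv2.resize(b['frame'][250:370,240:420],None,fx=4,fy=4,interpolation=cv2.INTER_CUBIC))
E
```

```text
top 296 [0.56169267 0.32951541] 561.4158935546875 329.64996337890625 (130.1957244873047, 20.16305160522461) -98.44934450204892
top_off 220 [0.42884677 0.27941478] 429.01025390625 279.80279541015625 (84.00662231445312, 20.197195053100586) 72.30106158808863
sc 578 [0.56560926 0.33537587] 563.6682739257812 332.45892333984375 (132.51849365234375, 21.073829650878906) 81.15349750485616
sc_off 324 [0.43292663 0.28389344] 431.0166015625 282.3265075683594 (85.6827392578125, 21.866682052612305) 72.4342145468592
top 2834 ((614.9390869140625, -147.94515991210938), (340.3074645996094, 301.2622375488281), 51.994178771972656) [[ 391.47885  -189.26764 ]
 [ 628.8579   -374.76733 ]
 [ 838.3993   -106.62268 ]
 [ 601.02026    78.877014]]
sc 2427 ((616.9507446289062, -145.69415283203125), (343.50823974609375, 301.16583251953125), 51.76085662841797) [[ 392.3714  -187.39316]
 [ 628.91736 -373.79828]
 [ 841.5301  -103.99515]
 [ 604.98413   82.40997]]
```

View pics/crop.png

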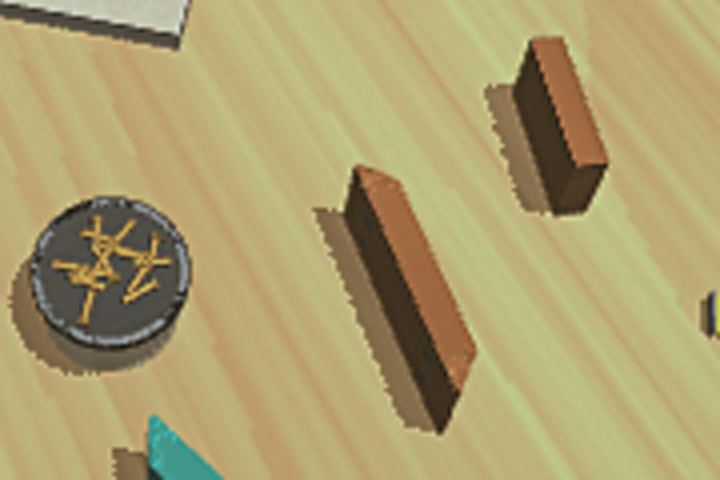

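The crop shows brown bar with mitred ends, its longer edge on the tub side from (358,165) to (458,390) and its shorter edge from (400,183) to (475,350). That makes it the brace, with the short face towards the robot. The square bar at (560,120) is the offcut, and turquoise at (185,450) stays where it is.

Base yaw is about -38°, and brace yaw is about 171°. I'll move above the brace and then turn.

Call:
{"op": "jog_arm", "data": {"series": [[[-45,-10,0,0,0,0,85],[-45,-10,0,0,0,0,85],[-45,-10,0,0,0,0,85],[-45,-10,0,0,0,0,85],[-45,-10,0,0,0,0,85],[-45,-10,0,0,0,0,85],[-45,-10,0,0,0,0,85],[-45,-10,0,0,0,0,85],[-45,-10,0,0,0,0,85],[-45,-10,0,0,0,0,85]]]}}

```text
time_s: 1.1
eef_pos: [0.5626, 0.3349, 0.2307]
eef_rot: [-0.0, 0.136, 0.991, -0.0]
wrist_force: [0.7, 0.7, 1.2]
opening: 0.997
grasp_force: 0.0
```

Call:
{"op": "jog_arm", "data": {"series": [[[0,0,0,0,0,0.145,85],[0,0,0,0,0,0.145,85],[0,0,0,0,0,0.145,85],[0,0,0,0,0,0.145,85],[0,0,0,0,0,0.145,85],[0,0,0,0,0,0.145,85],[0,0,0,0,0,0.145,85],[0,0,0,0,0,0.145,85],[0,0,0,0,0,0.145,85],[0,0,0,0,0,0.145,85]]]}}

```text
time_s: 2.1
eef_pos: [0.561, 0.3361, 0.2306]
eef_rot: [-0.0, 0.761, 0.649, -0.001]
wrist_force: [0.0, -0.3, 0.2]
opening: 0.997
grasp_force: 0.0
```

Run:
```python
from h import *
c=snap('wrist','w1'); w=cloud(c); o=ctrl.get_obs()
print(c['xyz'],o['eef_pos'],o['eef_rot'],o['q'],o['time_s'])
m=(np.abs(w[...,2]-.06)<.008); n,l,s,ce=cv2.connectedComponentsWithStats(m.astype(np.uint8))
for i in range(1,n):
    if s[i,4]<300: continue
    t=w[l==i][:,:2]; r=cv2.minAreaRect(t.astype(np.float32)*1000); print(s[i],t.mean(0),r,w[l==i][:,2].mean())
```

```text
[0.57209317 0.40467553 0.37360613] [0.5609948  0.33610151 0.23062259] [-2.13118730e-04  7.63017969e-01  6.46376996e-01 -5.59280560e-04] [3.58639525e-01 3.54856870e-01 1.39298058e+00 2.41734772e-05
 1.39495199e+00 5.23778153e-01] 2.15
[ 387   25   74  135 3575] [0.70650283 0.40625699] ((709.1309814453125, 404.0168762207031), (21.242658615112305, 132.0386199951172), 20.7420711517334) 0.060031449784301576
[  23   80   72   61 2655] [0.36760362 0.44234495] ((364.86846923828125, 441.649169921875), (39.848636627197266, 62.94902801513672), 51.71906280517578) 0.05890142926901461
[ 274  125   21  130 2383] [0.56409623 0.33343684] ((562.9967651367188, 330.5657958984375), (131.66571044921875, 19.82611656188965), 81.45760345458984) 0.060608504650239106
[158 218  25  54 959] [0.4371679  0.29877585] ((434.6192626953125, 292.6307067871094), (59.097496032714844, 20.56838035583496), 72.4290542602539) 0.05990551120760844
```

View pics/w1.png

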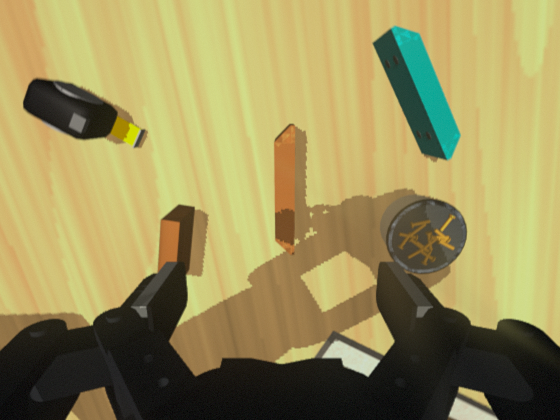

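The wrist view shows the brace at (285,190) with its long edge on the right, +x side, and the offcut at (175,240) well clear. Centre is (563.0, 330.6), x-axis yaw 171.4°. Descending.

Call:
{"op": "jog_arm", "data": {"series": [[[-2,1,20,0,0,0,85],[-2,1,21,0,0,0,85],[-1,1,21,0,0,0,85],[0,0,21,0,0,0,85],[0,0,21,0,0,0,85],[0,0,21,0,0,0,85],[0,0,21,0,0,0,85],[0,0,21,0,0,0,85],[0,0,0,0,0,0,85],[0,0,0,0,0,0,85]]]}}

```text
time_s: 3.15
eef_pos: [0.5632, 0.3307, 0.064]
eef_rot: [-0.0, 0.758, 0.652, -0.001]
wrist_force: [0.6, -0.7, 0.7]
opening: 0.998
grasp_force: 0.0
```

Run:
```python
from h import *
from scipy.spatial.transform import Rotation as Ro
o=ctrl.get_obs(); R=Ro.from_quat(np.roll(o['eef_rot'],-1)).as_matrix()
print(o['eef_pos'],np.degrees(np.arctan2(R[1,1],R[0,1])), R[:,2],((np.array([.563,.3306,.021])-o['eef_pos'])@R)*1000)
```

```text
[0.56319249 0.33068766 0.0639912 ] -8.62700537440222 [-1.22422758e-03 -4.50200144e-04 -9.99999149e-01] [-0.08850889 -0.12802932 42.99143947]
```

Aligned. Now down the remaining 43 mm and close.

Call:
{"op": "jog_arm", "data": {"series": [[[0,0,15,0,0,0,85],[0,0,15,0,0,0,85],[0,0,13,0,0,0,85],[0,0,0,0,0,0,60],[0,0,0,0,0,0,40],[0,0,0,0,0,0,10],[0,0,0,0,0,0,10],[0,0,0,0,0,0,10],[0,0,0,0,0,0,10],[0,0,0,0,0,0,10]]]}}

```text
time_s: 4.15
eef_pos: [0.5641, 0.331, 0.0221]
eef_rot: [0.0, 0.759, 0.651, 0.001]
wrist_force: [-0.6, 0.4, 4.9]
opening: 0.226
grasp_force: 58.8
```

Call:
{"op": "jog_arm", "data": {"series": [[[0,0,0,0,0,0,10],[0,0,-10,0,0,0,10],[0,0,-20,0,0,0,10],[0,0,-30,0,0,0,10],[0,0,-30,0,0,0,10],[0,0,-30,0,0,0,10],[0,0,-20,0,0,0,10],[0,0,0,0,0,0,10],[0,0,0,0,0,0,10],[0,0,0,0,0,0,10]]]}}

```text
time_s: 5.15
eef_pos: [0.5623, 0.3303, 0.1592]
eef_rot: [-0.001, 0.759, 0.651, -0.002]
wrist_force: [0.3, 0.5, -1.4]
opening: 0.228
grasp_force: 58.6
```

Call:
{"op": "jog_arm", "data": {"series": [[[0,0,-6,0,0,0.13,10],[0,0,-6,0,0,0.13,10],[0,0,-6,0,0,0.13,10],[0,0,-6,0,0,0.13,10],[0,0,-6,0,0,0.13,10],[0,0,-6,0,0,0.13,10],[0,0,-6,0,0,0.13,10],[0,0,-6,0,0,0.13,10],[0,0,-6,0,0,0.13,10],[0,0,-6,0,0,0.13,10]]]}}

```text
time_s: 6.15
eef_pos: [0.5626, 0.3305, 0.2191]
eef_rot: [0.001, 0.998, 0.057, -0.002]
wrist_force: [-0.0, 0.4, -0.9]
opening: 0.223
grasp_force: 58.5
```

Call:
{"op": "jog_arm", "data": {"series": [[[1,20,0,0,0,0,10],[1,45,0,0,0,0,10],[1,45,0,0,0,0,10],[1,45,0,0,0,0,10],[1,45,0,0,0,0,10],[1,45,0,0,0,0,10],[1,45,0,0,0,0,10],[1,45,0,0,0,0,10],[1,30,0,0,0,0,10],[1,14,0,0,0,0,10]]]}}

```text
time_s: 7.15
eef_pos: [0.6177, -0.0472, 0.2192]
eef_rot: [-0.0, 0.998, 0.058, -0.002]
wrist_force: [-0.5, 1.2, -1.5]
opening: 0.222
grasp_force: 58.9
```

Run:
```python
from h import *
from scipy.spatial.transform import Rotation as Ro
c=snap('wrist','w2'); w=cloud(c); o=ctrl.get_obs(); R=Ro.from_quat(np.roll(o['eef_rot'],-1)).as_matrix()
print(o['time_s'],o['eef_pos'],np.degrees(np.arctan2(R[1,1],R[0,1])),c['xyz'])
```

```text
7.2 [ 0.61804558 -0.04789569  0.21941018] -83.3896576477067 [ 0.68791847 -0.04009609  0.36205832]
```

View pics/w2.png

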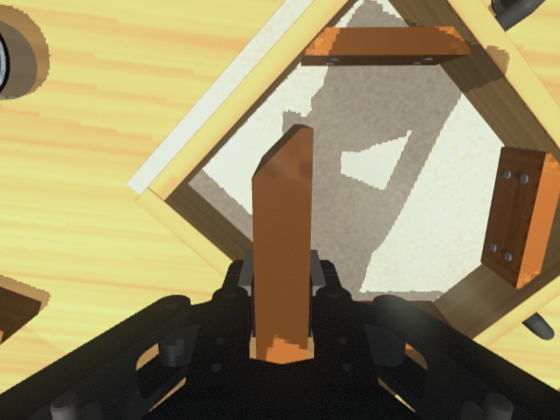

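The wrist view shows the held brace at (283,250) with its short face left towards the bare corner, whose inner vertex is at (165,195). Both boards are visible, so I'll fit them.

Run:
```python
from h import *
th=np.radians(-38.0); B=np.array([[np.cos(th),-np.sin(th)],[np.sin(th),np.cos(th)]]); c0=np.array([.616,-.147])
for n in ('w2','top0','sc0'):
    c=pickle.load(open(n+'.pkl','rb')); w=cloud(c).reshape(-1,3); w=w[~np.isnan(w[:,0])]
    if n=='w2': # drop hand/brace: keep only below
        pass
    b=(w[:,:2]-c0)@B*1000; z=w[:,2]*1000
    def fit(k,lvl,zr,rng,tol=9):
        o=1-k; m=(z>zr[0])&(z<zr[1])&(abs(b[:,k]-lvl)<tol)&(b[:,o]>rng[0])&(b[:,o]<rng[1])
        if m.sum()<40: return m.sum()
        x=b[m,o]; y=b[m,k]
        for _ in range(4):
            p=np.polyfit(x,y,1); r=y-np.polyval(p,x); s=abs(r)<max(2*r.std(),.5); x,y=x[s],y[s]
        return m.sum(),round(np.degrees(np.arctan(p[0])),2),round(np.polyval(p,lvl if 0 else rng[1] if o==1 else rng[0]),1),round(r.std(),2)
    print(n,'front face x=-132',fit(0,-132,(28,85),(-60,140)),'end face y=152',fit(1,152,(28,85),(-120,60)))
    m=abs(z-93)<5
    # outer/inner edges of top surfaces: percentiles per bin
    for nm,k,lvl,rng in (('front',0,-141,(-60,130)),('end',1,161,(-120,60))):
        o=1-k; mm=m&(abs(b[:,k]-lvl)<14)&(b[:,o]>rng[0])&(b[:,o]<rng[1])
        if mm.sum()>50:
            p=np.polyfit(b[mm,o],b[mm,k],1); print('  top',nm,mm.sum(),'slope',round(np.degrees(np.arctan(p[0])),2),'mid',np.round([b[mm,k].mean(),(np.percentile(b[mm,k],2)+np.percentile(b[mm,k],98))/2],1),'z',z[mm].mean().round(1), 'at corner',np.polyval(p,152 if k==0 else -132).round(1))
# brace in hand, from w2
c=pickle.load(open('w2.pkl','rb')); w=cloud(c)
t=w[150:250,245:325].reshape(-1,3); t=t[(t[:,2]>.24)&(t[:,2]<.27)]
print(len(t),t.mean(0)); t=t[abs(t[:,2]-np.median(t[:,2]))<.004]; e=np.linalg.svd(t[:,:2]-t[:,:2].mean(0),full_matrices=False)[2][0]
print('brace top z',np.median(t[:,2]),np.degrees(np.arctan2(e[1],e[0])), cv2.minAreaRect(t[:,:2].astype(np.float32)*1000))
```

```text
w2 front face x=-132 (np.int64(1762), np.float64(0.13), np.float64(-131.3), np.float64(0.23)) end face y=152 (np.int64(1228), np.float64(-0.41), np.float64(151.1), np.float64(0.52))
  top front 1505 slope 1.68 mid [-139.4 -140. ] z 93.1 at corner -137.7
  top end 5542 slope -0.12 mid [159.4 159.4] z 93.5 at corner 159.7
top0 front face x=-132 2 end face y=152 (np.int64(208), np.float64(-0.17), np.float64(150.7), np.float64(0.36))
  top front 424 slope 0.14 mid [-141.8 -141.7] z 92.1 at corner -141.5
  top end 397 slope 0.0 mid [159.  159.1] z 92.0 at corner 159.0
sc0 front face x=-132 6 end face y=152 0
  top front 366 slope 0.11 mid [-141.2 -141.1] z 92.7 at corner -141.0
  top end 479 slope -0.18 mid [163.3 162.4] z 92.3 at corner 163.7
5638 [ 0.66018884 -0.04375504  0.25732716]
brace top z 0.2574584974080162 179.96437502272482 ((660.0923461914062, -43.390777587890625), (34.76351547241211, 20.07367706298828), 6.260274410247803)
```

Corner at (605.5, 53.1), bisector 96.8°. The brace sits about 42 mm short of the seat and within 0.5° of aligned. Descending to just above the panel.

Call:
{"op": "jog_arm", "data": {"series": [[[-0.5,0,15,0,0,0,10],[0,0,25,0,0,0,10],[0,0,30,0,0,0,10],[0,0,30,0,0,0,10],[0,0,30,0,0,0,10],[0,-5,25,0,0,0,10],[0,-5,15,0,0,0,10],[0,-5,3,0,0,0,10],[0,0,0,0,0,0,10],[0,0,0,0,0,0,10]]]}}

```text
time_s: 8.2
eef_pos: [0.6172, -0.0291, 0.0497]
eef_rot: [0.0, 0.998, 0.06, 0.001]
wrist_force: [-0.2, -0.6, -1.1]
opening: 0.226
grasp_force: 58.8
```

Call:
{"op": "jog_arm", "data": {"series": [[[0,0,1,0,0,0,10],[0,0,1,0,0,0,10],[0,0,1,0,0,0,10],[0,0,1,0,0,0,10],[0,0,1,0,0,0,10],[0,0,0,0,0,0,10],[0,0,0,0,0,0,10],[0,0,0,0,0,0,10],[0,0,0,0,0,0,10],[0,0,0,0,0,0,10]]]}}

```text
time_s: 9.2
eef_pos: [0.6162, -0.0295, 0.0433]
eef_rot: [0.0, 0.998, 0.059, 0.0]
wrist_force: [-0.1, 0.1, -0.7]
opening: 0.227
grasp_force: 58.8
```

Call:
{"op": "jog_arm", "data": {"series": [[[0,0,0.5,0,0,0,10],[0,0,0.5,0,0,0,10],[0,0,0.5,0,0,0,10],[0,0,0.5,0,0,0,10],[0,0,0.5,0,0,0,10],[0,0,0.5,0,0,0,10],[0,0,0,0,0,0,10],[0,0,0,0,0,0,10],[0,0,0,0,0,0,10],[0,0,0,0,0,0,10]]]}}

```text
time_s: 10.2
eef_pos: [0.6161, -0.0295, 0.0403]
eef_rot: [0.0, 0.998, 0.059, 0.0]
wrist_force: [-0.9, 0.2, -0.7]
opening: 0.227
grasp_force: 58.8
```

Call:
{"op": "jog_arm", "data": {"series": [[[0,0,0.5,0,0,0,10],[0,0,0.5,0,0,0,10],[0,0,0.5,0,0,0,10],[0,0,0.5,0,0,0,10],[0,0,0,0,0,0,10],[0,0,0,0,0,0,10],[0,0,0,0,0,0,10],[0,0,0,0,0,0,10],[0,0,0,0,0,0,10],[0,0,0,0,0,0,10]]]}}

```text
time_s: 11.2
eef_pos: [0.6162, -0.0295, 0.04]
eef_rot: [0.0, 0.998, 0.059, -0.0]
wrist_force: [-6.5, 0.6, 12.3]
opening: 0.226
grasp_force: 60.8
```

Call:
{"op": "jog_arm", "data": {"series": [[[0,0,-0.5,0,0,0,10],[-0.2,-2,-0.5,0,0,0,10],[-0.2,-3,0,0,0,0,10],[-0.2,-3,0,0,0,0,10],[-0.2,-3,0,0,0,0,10],[-0.2,-3,0,0,0,0,10],[0,-3,0,0,0,0,10],[0,-2,0,0,0,0,10],[0,0,0,0,0,0,10],[0,0,0,0,0,0,10]]]}}

```text
time_s: 12.2
eef_pos: [0.6137, -0.0107, 0.04]
eef_rot: [0.0, 0.998, 0.06, 0.001]
wrist_force: [0.5, -1.8, 6.7]
opening: 0.228
grasp_force: 59.8
```

Call:
{"op": "jog_arm", "data": {"series": [[[0,-0.5,0,0,0,0,10],[0,-0.5,0,0,0,0,10],[0,-0.5,0,0,0,0,10],[0,-0.5,0,0,0,0,10],[0,-0.5,0,0,0,0,10],[0,0,0,0,0,0,10],[0,0,0,0,0,0,10],[0,0,0,0,0,0,10],[0,0,0,0,0,0,10],[0,0,0,0,0,0,10]]]}}

```text
time_s: 13.2
eef_pos: [0.6135, -0.0086, 0.0401]
eef_rot: [0.001, 0.998, 0.059, 0.001]
wrist_force: [0.2, -3.2, 6.2]
opening: 0.227
grasp_force: 59.7
```

Sliding freely, with about 2 mm still to go by estimate. Pressing on.

Call:
{"op": "jog_arm", "data": {"series": [[[0,-0.5,0,0,0,0,10],[0,-0.5,0,0,0,0,10],[0,-0.5,0,0,0,0,10],[0,-0.5,0,0,0,0,10],[0,-0.5,0,0,0,0,10],[0,-0.5,0,0,0,0,10],[0,0,0,0,0,0,10],[0,0,0,0,0,0,10],[0,0,0,0,0,0,10],[0,0,0,0,0,0,10]]]}}

```text
time_s: 14.2
eef_pos: [0.6131, -0.0063, 0.04]
eef_rot: [0.001, 0.998, 0.059, 0.001]
wrist_force: [0.9, -6.8, 4.9]
opening: 0.227
grasp_force: 59.6
```

Call:
{"op": "jog_arm", "data": {"series": [[[0,-0.5,0,0,0,0,10],[0,-0.5,0,0,0,0,10],[0,-0.5,0,0,0,0,10],[0,-0.5,0,0,0,0,10],[0,0,0,0,0,0,10],[0,0,0,0,0,0,10],[0,0,0,0,0,0,10],[0,0,0,0,0,0,10],[0,0,0,0,0,0,10],[0,0,0,0,0,0,10]]]}}

```text
time_s: 15.2
eef_pos: [0.6131, -0.006, 0.0401]
eef_rot: [0.002, 0.998, 0.059, 0.001]
wrist_force: [0.4, -12.3, 4.0]
opening: 0.226
grasp_force: 59.7
```

Run:
```python
from h import *
c=snap('wrist','w3'); o=ctrl.get_obs(); print(o['eef_pos'],o['wrist_force'],o['torque'],o['eef_rot'])
```

```text
[ 0.61302862 -0.00602593  0.0400696 ] [  0.71124473 -11.50877706   3.8743388 ] [-1.84042697  0.02893416 -0.42306778] [1.92036358e-03 9.98272511e-01 5.87147357e-02 9.41323692e-04]
```

View pics/w3.png

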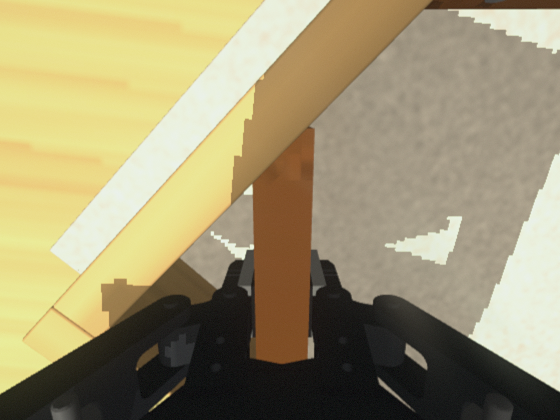

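The wrist view shows the end board's inner face touching the brace's mitred end at (285,150). The tool stopped where the seat was predicted, with the force along the bisector. I'll press harder with a slight yaw relief.

Call:
{"op": "jog_arm", "data": {"series": [[[0,-0.5,0,0,0,0,10],[0,-0.5,0,0,0,0.003,10],[0,-0.5,0,0,0,0.003,10],[0,-0.5,0,0,0,0,10],[0,-0.5,0,0,0,0,10],[0,-0.5,0,0,0,0,10],[0,0,0,0,0,0,10],[0,0,0,0,0,0,10],[0,0,0,0,0,0,10],[0,0,0,0,0,0,10]]]}}

```text
time_s: 16.25
eef_pos: [0.6129, -0.0057, 0.0401]
eef_rot: [0.004, 0.998, 0.056, 0.001]
wrist_force: [-0.6, -21.8, 3.4]
opening: 0.228
grasp_force: 59.8
```

Run:
```python
from h import *
c=snap('wrist','w4'); snap('top','top4'); o=ctrl.get_obs(); print(o['eef_pos'],o['wrist_force'],o['torque'],o['eef_rot'])
w=cloud(c); 
t=w[140:260,245:325].reshape(-1,3); t=t[(abs(t[:,2]-.078)<.006)]; print('brace top z',np.median(t[:,2]), 'tilt', np.polyfit(t[:,0],t[:,2],1)[0], np.linalg.lstsq(np.c_[t[:,:2],np.ones(len(t))],t[:,2],rcond=None)[0][:2])
# gap between long-face end and board: fit end face & brace yaw
f=cv2.minAreaRect(t[:,:2].astype(np.float32)*1000); print(f)
th=np.radians(-38.2); B=np.array([[np.cos(th),-np.sin(th)],[np.sin(th),np.cos(th)]])
v=w.reshape(-1,3); b=(v[:,:2]-[.616,-.147])@B*1000; m=(v[:,2]>.03)&(v[:,2]<.085)&(abs(b[:,1]-151)<6)&(b[:,0]>-120)&(b[:,0]<60)
print('end face y',m.sum(),np.median(b[m,1]),np.degrees(np.polyfit(b[m,0],b[m,1],1)[0]))
```

```text
[ 0.61287004 -0.00568754  0.04010106] [  0.1575417  -22.68506618   2.91489274] [-3.10036581  0.08166287 -0.22004027] [3.65553456e-03 9.98444792e-01 5.56212945e-02 9.52112868e-04]
brace top z 0.07855790812891976 tilt 0.003321617833229801 [ 0.00320919 -0.00387484]
((654.73681640625, -2.130523681640625), (41.83210372924805, 20.15390968322754), 6.211975574493408)
end face y 1216 147.27352544255126 1.0505634917276778
```

```bash
python3 -c "
from h import *
print(ctrl.get_obs()['dq'].round(4)); print(ctrl.hand_in())"
```

```text
[-0.0002 -0.0001 -0.0001  0.0007 -0.0007  0.0004]
the job is handed in; nothing more can be done
None
```

The brace is standing in the bare corner, still gripped and pressed home with about 22 N along the corner's bisector. The force readings point to both mitred ends bearing, though only the end-board side was visible to the camera; the job is handed in, but no verdict came back.

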